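# Prime the lubricator and seat the keyed drive shaft in a bench mixer

### The job

Get the mixer drive ready: first give the red pump lever at least three full strokes, each all the way down and then all the way back up. Then lift the keyed shaft out of the blue rack by its square head, put it into the steel hub, turning it until its key slips into the keyway, and push it fully home against the spring so that its collar sits on the hub. Finish while still holding the shaft pressed home, since the spring would lift it if let go, and leave the beaker, the jar and the two small tubes where they stand.

Things in the scene. Friction and masses are not known exactly. Their poses are not given: they have to be found in the camera images.
- mixer: White mixer drive unit, fixed, placed and turned anew each time: housing 180 x 200 x 60 mm tall. Origin: centre of its underside; x points to its control panel, away from the robot. It carries the steel hub on top and the blue lubricator pump with the red-padded lever on its right (-y) side.
- hub_mouth (a point): Centre of the top face of the upright steel hub (52 mm in diameter, top 118 mm above the table; it does not turn). x points from the axis along the keyway, z up. Bore 22 mm in diameter, one keyway slot 9 mm wide through the wall on the +x side, over the full height, between two red marks. Fully home, the collar sits on this face: shaft_head 33 mm above this point.
- shaft_head (a point): Centre of the square aluminium head of the loose steel shaft (about 0.4 kg), where it is gripped; x points to the key's side, z up along the shaft. Head 30 x 30 mm, sides square to x and y, 50 mm tall; a red stripe on top runs from the centre towards the key. Below it a collar 46 mm in diameter, 8 mm thick, underside 33 mm below this point.
- shaft: The same shaft, same axes; origin at the end of its tip, 83 mm below shaft_head. Shank 20 mm in diameter, 50 mm long, tip tapered to 12 mm. One brass key on the +x side, 6 mm wide, out to 15.5 mm from the axis, from 12 to 42 mm above the tip. Turned wrongly, it stops with 12 mm of the tip in the bore (shaft_head 71 mm above the hub's top face).
- rack: Fixed blue block 90 x 90 x 65 mm tall with a 36 mm upright hole through its middle, in which the shaft stands, its collar resting on the block's top. Origin: centre of the underside.
- ejector (a joint): Sprung brass disc at the bottom of the hub's bore, in m: 0 at rest (its top 41 mm below the hub's top face), grows as it is pressed down, about 0.009 with the shaft fully home. It pushes up with about 7 N at rest and 13 N with the shaft home, so it lifts a released shaft several mm.
- pump_lever (a joint): Hand lever of the pump, in rad: 0 at rest, pointing up at 20 degrees; grows as it is pushed down, to its stop at 0.70. A spring returns it to 0 when let go. Its hinge runs along the mixer's x axis, 80 mm above the table; pushing straight down on the pad takes about 5 N at first and 10 N at the stop.
- pump_pad (a point): Centre of the top of the red pad (42 x 40 mm) at the lever's free end, where it is pushed down; 115 mm from the hinge along the lever, on its -y side in the mixer's axes; moves with the lever: about 128 mm above the table at rest, 49 mm at the stop.
- beaker: Bystander: empty glass beaker, 72 mm in diameter, 95 mm tall; origin at the centre of its underside.
- jar: Bystander: amber cream jar with white lid, 60 mm in diameter, 50 mm tall; origin at the centre of its underside.
- tube1: Bystander: small dark red gloss tube with white cap, 22 x 22 x 86 mm, standing; origin at the centre of its underside.
- tube2: Bystander: a second such tube, 22 x 22 x 86 mm; origin at the centre of its underside.
There are look-alikes about, which are no part of the job. There is more than one size of the shaft; the one meant has the size given above.

How it is judged:
By the outcome, as a careful person would: the job done as asked, in the order asked, and still so for the second after the job is handed in, while the arm keeps its last pose, push and grip.
It also fails if it takes over 58 s, if anything falls off the work surface, if the arm or the gripper's body presses on something with over 40 N, if the wrist force passes 120 N, or if a joint passes its speed limit or range.

### The arm

A 7-joint arm with a two-finger parallel gripper is mounted at the origin on the work surface. World frame = base frame: x ahead of the robot, y to its left, z up, the work surface at z = 0. Lengths are in m, angles in rad, forces in N, time in s.
With the tool pointing down it reaches from about 0.35 to 0.9 m from the base axis. Payload 8.1 kg.
Tool frame: the origin (TCP) lies at the centre of the arm's flange, where the gripper is bolted on; the fingertips stand 178 mm ahead of it and the grasp point (between the pads) lies 159 mm ahead of it; x points along the fingers, z is the direction in which the jaws open and shut, and the axes are right-handed (so a half turn about x gives the same grasp; the last joint's range is limited). The gripper opens to 92 mm and grips with 3 to 60 N. Pads are 19 mm wide; open, the fingers measure 130 mm over their backs; the gripper's body (75 mm by 190 mm) begins 47 mm behind the grasp point.
Start: joints at [-1.273, 0.434, 0.025, 1.573, -0.012, 1.134, -0.075], TCP at [0.244, 0.575, 0.405] pointing down, gripper open.
Joint ranges: [-2.62, 2.62], [-0.44, 2.09], [-1.27, 1.32], [0.08, 2.57], [-1.32, 4.46], [0.12, 2], [-2.74, 2.74]. Speed limits (rad/s): [2.22, 2.22, 3.01, 3.01, 3.14, 3.14, 3.14].

### API

Orientations are given as a rotation vector (axis times angle).
In Python, from cell import arm, get_image, search_frame, pinpoint gives the robot as it stands.
- The arm moves only by the tool arm_command, never from a script. Its argument "motion" is a list of rows, each a list of 7 numbers: the finger opening in mm, from 0 to 91.8, then the shift along the tool's x, y, z in mm, then the turn, a rotation vector about the tool's x, y, z in degrees. In form: [[fingers, x, y, z, ax, ay, az], ...]. A call has 1 to 5 rows; each row shifts and turns the commanded pose from where the row before left it, along the tool's axes as they then stand; what a row does not reach is not made up. A row lasts 1/8 s, in which the tool goes at most 62.5 mm and 10.7 degrees, less where a joint would pass 70% of its speed; a pose out of reach is approached as far as the arm can. A call with a gripper value outside its range is refused whole. The fingers move at their own pace and stop on an object; "newtons" is the grip in N (left out, the last holds). Time passes only in rows, so rows that do not move let the fingers close. It gives the time, the measured TCP pose, the force and the opening at its end, in the units of the state.
- arm.observe(): the state, without advancing time (a new reading comes with each control period).
- get_image(name): name is "side" or "top" or "wrist"; returns a dict with "frame" (480x640x3 uint8, red, green, blue), "range_z" (480x640 float32, m along the optical axis (not along the pixel's ray), 0 where there is no reading), "K" (3x3 intrinsics, pixels), "origin" and "rotation" of the camera in the world; the wrist camera has in their place "tool_from_camera" (4x4, takes a point from camera to tool coordinates, whose origin is the TCP and whose axes are the tool frame's). Camera axes: x right, y down, z forward; pixel columns grow to the right and rows downward; lengths in m; the calibration is good to about 2 mm. A picture is of the moment at which its call begins: read the wrist's pose just before it.
- arm.sign_off(): hands the job in, once; it reports no verdict.
Trained networks look in the newest picture that a camera, given by its name, has taken for a name from the list of things; names that differ only in an ending like _2 or _b are one class to them, and where a whole thing is asked for, a point or a joint stands for the part that bears it (a point fixed in the world has none). Each returns a list of dicts, best first, with "p" (0 to 1); they miss things now and then, are a little off and sometimes report something else, mostly with a low value. They report only what shows in the picture. A call takes as long as a camera call. They do not tell look-alikes from the thing itself.
- search_frame(camera, target): "point" ([x, y, z] in m, in world coordinates, good to about 4 mm: the middle of the surface that is visible of it).
- pinpoint(camera, target): "point" ([x, y, z] in m, in world coordinates, good to about 4 mm: a listed point, or the origin of a listed thing).
The state is a dict: "clock": time; "joints": joint angles; "dq": joint speeds; "joint_efforts": joint torques, N m; "position": TCP position; "ee_rot": TCP orientation; "force": force on the tool from outside, world axes, zero at the start; "ft_torque": the same for the moment, N m; "width": opening from 0.0 (shut) to 1.0 (fully open).
Only numpy, scipy, OpenCV 4.12 (cv2) and the standard library are available. Lean on these libraries where they do the work, as an engineer would, in place of code of your own. Each camera call takes 0.05 s, during which the arm holds its last target. There are 200 camera calls.

## Working session

There is one attempt and no reset: what is moved stays moved. The work goes in short steps, Python scripts to look and compute and a tool call to move; the robot and the scene stay as the last step left them, time stands still between calls to the robot, and variables do not carry over. Pictures are saved under pics/ and viewed, about 8 in all and at most 12, crops included, and the job is handed in when it is done.

Besides the shell and the picture viewer there is one more tool, called after ">>>" by a JSON object that holds its "method" and its "body", one argument or row to a line. arm_command: Moves the arm, as the interface text tells. Its arguments: {"type":"object","properties":{"motion":{"type":"array"},"newtons":{"type":"number"}},"required":["motion"]}

```bash
ls; mkdir -p pics; cat > h.py <<'E'
import numpy as np, cv2
from scipy.spatial.transform import Rotation as R
from cell import arm, get_image, search_frame, pinpoint
def save(n,im): cv2.imwrite('pics/'+n+'.png', im[:,:,::-1])
E
python3 - <<'E'
from h import *
s=arm.observe(); print({k:np.round(v,3) for k,v in s.items()})
a=get_image('top'); b=get_image('side')
save('a',np.ascontiguousarray(a['frame'])); save('b',b['frame'])
for c in('top','side'):
  for t in ['mixer','hub_mouth','shaft_head','shaft','rack','pump_pad','beaker','jar','tube1']:
    print(c,t,[(np.round(d['point'],3).tolist(),round(d['p'],2)) for d in pinpoint(c,t)][:4])
E
```

```text
pics
{'clock': np.float64(0.0), 'joints': array([-1.273,  0.435,  0.025,  1.574, -0.012,  1.134, -0.075]), 'dq': array([ 0.   ,  0.002, -0.   , -0.002,  0.001, -0.001,  0.002]), 'joint_efforts': array([ 2.0000e-03, -6.6783e+01,  9.8600e-01, -3.1446e+01, -6.0000e-02,
        4.3000e-02,  0.0000e+00]), 'position': array([0.244, 0.575, 0.404]), 'ee_rot': array([-0.91 ,  1.374,  0.909]), 'force': array([-0.464,  0.332,  0.783]), 'ft_torque': array([-0.039,  0.005,  0.016]), 'width': np.float64(1.0)}
top mixer [([0.597, 0.121, -0.0], 0.83)]
top hub_mouth [([0.619, 0.15, 0.119], 0.92)]
top shaft_head [([0.466, -0.315, 0.094], 0.76), ([0.475, -0.21, 0.055], 0.61), ([0.357, -0.318, 0.056], 0.49), ([0.6, 0.123, 0.0], 0.17)]
top shaft [([0.466, -0.312, 0.014], 0.61), ([0.355, -0.319, 0.003], 0.54), ([0.466, -0.208, 0.0], 0.43)]
top rack [([0.465, -0.316, 0.004], 0.87)]
top pump_pad [([0.569, -0.106, 0.128], 0.78)]
top beaker [([0.539, 0.386, 0.004], 0.68)]
top jar [([0.583, -0.256, -0.001], 0.89)]
top tube1 [([0.517, -0.426, -0.002], 0.59), ([0.458, 0.376, 0.0], 0.47)]
side mixer [([0.599, 0.122, -0.0], 0.94)]
side hub_mouth [([0.618, 0.15, 0.119], 0.89)]
side shaft_head [([0.36, -0.318, 0.054], 0.79), ([0.473, -0.209, 0.052], 0.66), ([0.467, -0.314, 0.1], 0.65), ([0.464, -0.313, 0.0], 0.21)]
side shaft [([0.472, -0.208, 0.001], 0.77), ([0.462, -0.311, 0.018], 0.71), ([0.459, 0.383, -0.0], 0.59), ([0.353, -0.317, -0.0], 0.52)]
side rack [([0.466, -0.313, -0.001], 0.84), ([0.616, 0.152, 0.121], 0.41)]
side pump_pad [([0.564, -0.105, 0.128], 0.62)]
side beaker [([0.542, 0.384, 0.003], 0.97)]
side jar [([0.58, -0.258, 0.0], 0.62)]
side tube1 [([0.512, -0.422, 0.002], 0.89), ([0.457, 0.38, -0.004], 0.65)]
```

View pics/a.png

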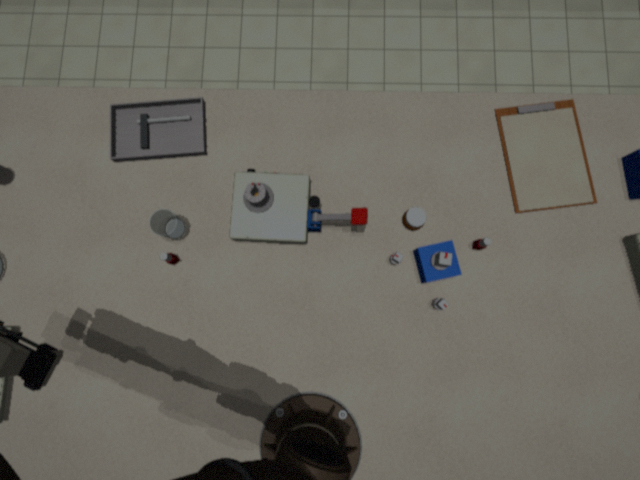

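View pics/b.png

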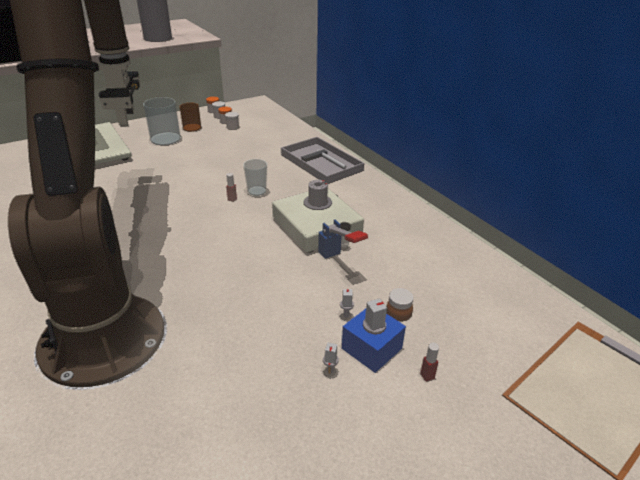

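The top view shows the mixer at (270,207), the pad at (360,216) and the rack with its shaft at (440,262). Two smaller look-alike shafts stand at (395,258) and (440,303).

```bash
cat >> h.py <<'E'
def Rdown(yaw):
    "tool x down, tool z (jaws) at yaw in world"
    x=np.array([0,0,-1.]); z=np.array([np.cos(yaw),np.sin(yaw),0]); return np.c_[x,np.cross(z,x),z]
def plan(p,yawdeg,n,ahead=0.0):
    "rows (no finger) to bring the point `ahead` mm ahead of the TCP to p, jaws at yaw"
    s=arm.observe(); P=np.array(s['position']); A=R.from_rotvec(s['ee_rot'])
    T=np.array(p)+[0,0,ahead]; B=R.from_matrix(Rdown(np.radians(yawdeg)))
    rv=(A.inv()*B).as_rotvec(); d=(T-P)/n; Q=A
    print('from',P.round(4),'jaw yaw',yaw(),'to TCP',T.round(4),'total rot',np.degrees(rv).round(2))
    for i in range(n):
        print(np.r_[Q.inv().apply(d)*1000,np.degrees(rv)/n].round(1).tolist()); Q=Q*R.from_rotvec(rv/n)
def yaw():
    M=R.from_rotvec(arm.observe()['ee_rot']).as_matrix(); return np.degrees(np.arctan2(M[1,2],M[0,2])).round(2)
def wristcam():
    s=arm.observe(); T=np.eye(4); T[:3,:3]=R.from_rotvec(s['ee_rot']).as_matrix(); T[:3,3]=s['position']
    im=get_image('wrist'); return im, T@im['tool_from_camera']
def cloud(im,T):
    v,u=np.mgrid[:480,:640]; z=im['range_z']; K=im['K']
    P=np.stack([(u-K[0,2])/K[0,0]*z,(v-K[1,2])/K[1,1]*z,z],-1)
    return P@T[:3,:3].T+T[:3,3]
E
python3 - <<'E'
from h import *
s=arm.observe(); print(R.from_rotvec(s['ee_rot']).as_matrix().round(3))
im,T=wristcam(); print(im['tool_from_camera'].round(3),im['K'].round(1).tolist())
# mixer yaw from top cam: box top
a=get_image('top'); W=np.eye(4); W[:3,:3]=a['rotation']; W[:3,3]=a['origin']
C=cloud(a,W); m=(abs(C[...,2]-.06)<.006)&(abs(C[...,0]-.6)<.15)&(abs(C[...,1]-.12)<.15)
r=cv2.minAreaRect(C[m][:,:2].astype(np.float32)*1000); print(r)
m=(abs(C[...,2]-.065)<.006)&(abs(C[...,0]-.466)<.07)&(abs(C[...,1]+.314)<.07)
print(cv2.minAreaRect(C[m][:,:2].astype(np.float32)*1000))
plan([.50,.19,.45],yaw()-0,5)
plan([.567,-.1055,.160],0,5,.178)
E
```

```text
[[-0.    -0.921  0.39 ]
 [ 0.     0.39   0.921]
 [-1.     0.     0.   ]]
[[ 0.    -0.287  0.958  0.02 ]
 [ 0.001 -0.958 -0.287  0.078]
 [ 1.     0.001  0.     0.001]
 [ 0.     0.     0.     1.   ]] [[358.9, 0.0, 322.4], [0.0, 358.9, 242.0], [0.0, 0.0, 1.0]]
((0.0, 0.0), (0.0, 0.0), 0.0)
((0.0, 0.0), (0.0, 0.0), 0.0)
from [0.2439 0.5755 0.4048] jaw yaw 67.03 to TCP [0.5  0.19 0.45] total rot [-0.  0.  0.]
[-9.1, -77.2, -51.0, -0.0, 0.0, 0.0]
[-9.1, -77.2, -51.0, -0.0, 0.0, 0.0]
[-9.0, -77.2, -51.0, -0.0, 0.0, 0.0]
[-9.0, -77.2, -51.0, -0.0, 0.0, 0.0]
[-9.0, -77.2, -51.0, -0.0, 0.0, 0.0]
from [0.2439 0.5755 0.4048] jaw yaw 67.03 to TCP [ 0.567  -0.1055  0.338 ] total rot [67.03  0.   -0.  ]
[13.3, -112.7, -100.2, 13.4, 0.0, -0.0]
[13.3, -132.8, -71.3, 13.4, 0.0, -0.0]
[13.3, -145.7, -38.6, 13.4, 0.0, -0.0]
[13.4, -150.7, -3.8, 13.4, 0.0, -0.0]
[13.4, -147.5, 31.3, 13.4, 0.0, -0.0]
```

```bash
python3 - <<'E'
from h import *
plan([.58,.05,.42],0,11)
E
```

```text
from [0.2439 0.5755 0.4048] jaw yaw 67.03 to TCP [0.58 0.05 0.42] total rot [67.03  0.   -0.  ]
[-1.4, -46.8, -32.1, 6.1, 0.0, -0.0]
[-1.4, -49.9, -26.9, 6.1, 0.0, -0.0]
[-1.4, -52.5, -21.5, 6.1, 0.0, -0.0]
[-1.4, -54.5, -15.8, 6.1, 0.0, -0.0]
[-1.4, -55.8, -9.9, 6.1, 0.0, -0.0]
[-1.4, -56.6, -3.9, 6.1, 0.0, -0.0]
[-1.4, -56.7, 2.1, 6.1, 0.0, -0.0]
[-1.4, -56.1, 8.1, 6.1, 0.0, -0.0]
[-1.4, -54.9, 14.0, 6.1, 0.0, -0.0]
[-1.4, -53.1, 19.8, 6.1, 0.0, -0.0]
[-1.4, -50.7, 25.3, 6.1, 0.0, -0.0]
```

>>> {"method": "arm_command", "body": {
  "motion": [
    [0,-1.4,-46.8,-32.1,6.1,0,0],
    [0,-1.4,-49.9,-26.9,6.1,0,0],
    [0,-1.4,-52.5,-21.5,6.1,0,0],
    [0,-1.4,-54.5,-15.8,6.1,0,0],
    [0,-1.4,-55.8,-9.9,6.1,0,0]
  ]
}}

```text
clock: 1.72
position: [0.3973, 0.3348, 0.412]
ee_rot: [-0.496, 1.513, 0.497]
force: [1.3, -0.3, 0.5]
width: 0.502
```

>>> {"method": "arm_command", "body": {
  "motion": [
    [0,-1.4,-56.6,-3.9,6.1,0,0],
    [0,-1.4,-56.7,2.1,6.1,0,0],
    [0,-1.4,-56.1,8.1,6.1,0,0],
    [0,-1.4,-54.9,14,6.1,0,0],
    [0,-1.4,-53.1,19.8,6.1,0,0]
  ]
}}

```text
clock: 2.35
position: [0.5499, 0.0961, 0.4191]
ee_rot: [-0.08, 1.569, 0.081]
force: [0.8, 0.4, -0.2]
width: 0.01
```

>>> {"method": "arm_command", "body": {
  "motion": [
    [0,-1.4,-50.7,25.3,6.1,0,0],
    [0,0,0,0,0,0,0]
  ]
}}

```text
clock: 2.6
position: [0.5811, 0.0448, 0.4205]
ee_rot: [0.006, 1.569, -0.01]
force: [-0.2, 0.6, -0.3]
width: 0.003
```

```bash
python3 - <<'E'
from h import *
print(arm.observe()['position'],yaw(),arm.observe()['clock'])
im,T=wristcam(); save('c',im['frame']); C=cloud(im,T); np.savez('c.npz',C=C,f=im['frame'],T=T,K=im['K'])
for t in ['mixer','hub_mouth','pump_pad','pump_lever']:
    print(t,[(np.round(d['point'],4).tolist(),round(d['p'],2)) for d in pinpoint('wrist',t)][:3])
plan([.567,-.1055,.145],0,6,.178)
E
```

```text
[0.58107896 0.04484452 0.42047336] -0.57 2.6
mixer [([0.5973, 0.1177, 0.0012], 0.85)]
hub_mouth [([0.6191, 0.1529, 0.1188], 0.78)]
pump_pad [([0.5644, -0.103, 0.1293], 0.67)]Traceback (most recent call last):
  File "<stdin>", line 5, in <module>
ValueError: it knows: beaker, hub_mouth, jar, mixer, pump_pad, rack, shaft, shaft_head, tube
```

View pics/c.png

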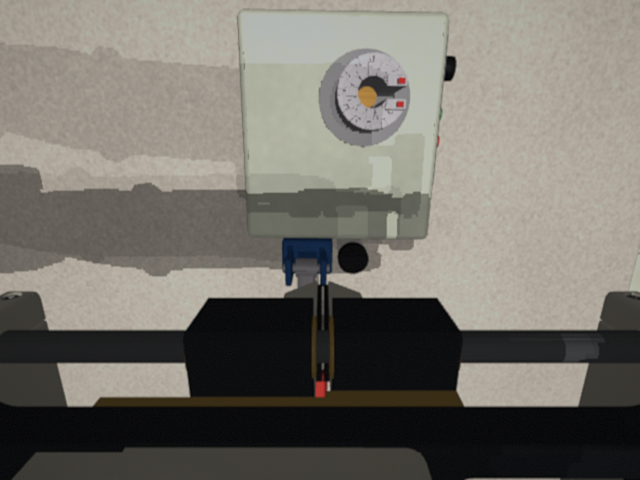

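The picture shows the hub centred near (372,90), with the red keyway marks at (401,80) and (400,104). The keyway therefore faces about world +x. The pump is at (308,260).

```bash
cat > hub.py <<'E'
from h import *
def hub(C,f,name):
    "hub centre from ring of points at z .118, keyway from red marks"
    near=(np.hypot(C[...,0]-.619,C[...,1]-.151)<.04)
    h=near&(abs(C[...,2]-.118)<.004); hsv=cv2.cvtColor(f,cv2.COLOR_RGB2HSV)
    p=C[h][:,:2]; c,r=cv2.minEnclosingCircle((p*1000).astype(np.float32))
    red=near&(hsv[...,1]>130)&((hsv[...,0]<8)|(hsv[...,0]>172))&(hsv[...,2]>90)&(C[...,2]>.105)
    n,l,st,ce=cv2.connectedComponentsWithStats(red.astype(np.uint8)); 
    ms=[C[l==i].mean(0) for i in range(1,n) if st[i,4]>4]
    print(name,'circle',np.round(c,1),round(r,1),'ztop',np.median(C[h][:,2]).round(4),'marks',np.round(ms,4).tolist())
    if len(ms)==2:
        d=ms[1]-ms[0]; m=(ms[0]+ms[1])/2-np.r_[np.array(c)/1000,0]
        a=np.degrees(np.arctan2(d[1],d[0])); print('keyway by mid',np.degrees(np.arctan2(m[1],m[0])),'by perp',a+90,a-90)
E
python3 - <<'E'
from hub import *
z=np.load('c.npz'); C=z['C']; hub(C,z['f'],'c')
m=(abs(C[...,2]-.06)<.004)&(abs(C[...,0]-.6)<.13)&(C[...,1]>.005)&(C[...,1]<.25)
p=(C[m][:,:2]*1000).astype(np.float32)
print(cv2.minAreaRect(p), np.isfinite(C).all())
plan([.566,-.1045,.145],0,5,.178)
E
```

```text
c circle [619.1 151.7] 26.6 ztop 0.1182 marks [[0.6393, 0.1599, 0.1195], [0.6389, 0.1437, 0.1192]]
keyway by mid 0.2416894230118829 by perp -1.4627433932350868 -181.4627433932351
((597.9324951171875, 113.09708404541016), (217.8144989013672, 178.88714599609375), 88.6673812866211) True
from [0.5792 0.0512 0.42  ] jaw yaw 0.07 to TCP [ 0.566  -0.1045  0.323 ] total rot [ 0.07 -0.04 -0.05]
[19.4, -31.2, -2.7, 0.0, -0.0, -0.0]
[19.4, -31.2, -2.7, 0.0, -0.0, -0.0]
[19.4, -31.2, -2.7, 0.0, -0.0, -0.0]
[19.4, -31.1, -2.6, 0.0, -0.0, -0.0]
[19.4, -31.1, -2.6, 0.0, -0.0, -0.0]
```

>>> {"method": "arm_command", "body": {
  "motion": [
    [0,19.4,-31.2,-2.7,0,0,0],
    [0,19.4,-31.2,-2.7,0,0,0],
    [0,19.4,-31.2,-2.7,0,0,0],
    [0,19.4,-31.1,-2.6,0,0,0],
    [0,19.4,-31.1,-2.6,0,0,0]
  ]
}}

```text
clock: 3.42
position: [0.566, -0.105, 0.3226]
ee_rot: [-0.001, 1.571, 0.003]
force: [-0.9, 0.8, -0.2]
width: 0.004
```

>>> {"method": "arm_command", "body": {
  "motion": [
    [0,0,0,0,0,0,0],
    [0,0,0,0,0,0,0],
    [0,10,0,0,0,0,0],
    [0,20,0,0,0,0,0],
    [0,10,0,0,0,0,0]
  ]
}}

```text
clock: 4.05
position: [0.5667, -0.1055, 0.283]
ee_rot: [-0.001, 1.569, -0.0]
force: [-0.3, -2.3, 6.6]
width: 0.007
```

```bash
python3 - <<'E'
from h import *
print(arm.observe()['position'],arm.observe()['force'])
im=get_image('side'); save('d',cv2.resize(im['frame'][180:330,250:450],(800,600)))
E
```

```text
[ 0.56667474 -0.10547399  0.28295595] [-0.26986044 -2.2764235   6.63254165]
```

View pics/d.png

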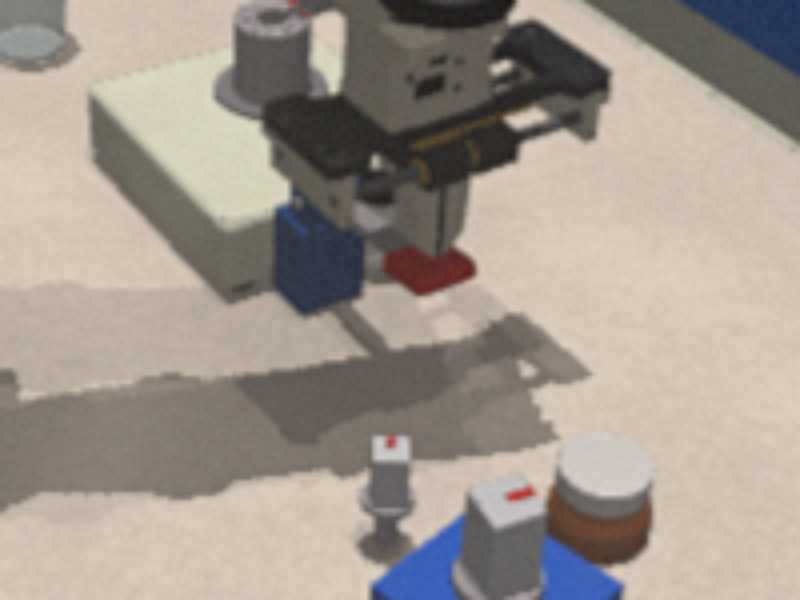

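The fingertips rest on the middle of the red pad, at about (430,265). I'm continuing to the stop.

>>> {"method": "arm_command", "body": {
  "motion": [
    [0,18,0,0,0,0,0],
    [0,18,0,0,0,0,0],
    [0,16,0,0,0,0,0],
    [0,4,0,0,0,0,0],
    [0,0,0,0,0,0,0]
  ]
}}

```text
clock: 4.72
position: [0.5673, -0.105, 0.2307]
ee_rot: [0.002, 1.567, 0.002]
force: [-9.5, 4.1, 42.3]
width: 0.005
```

>>> {"method": "arm_command", "body": {
  "motion": [
    [0,-20,0,0,0,0,0],
    [0,-25,0,0,0,0,0],
    [0,-25,0,0,0,0,0],
    [0,-22,0,0,0,0,0],
    [0,0,0,0,0,0,0]
  ]
}}

```text
clock: 5.35
position: [0.5667, -0.1053, 0.3206]
ee_rot: [0.0, 1.568, 0.0]
force: [0.5, 1.0, -0.5]
width: 0.005
```

>>> {"method": "arm_command", "body": {
  "motion": [
    [0,0,0,0,0,0,0],
    [0,25,0,0,0,0,0],
    [0,25,0,0,0,0,0],
    [0,25,0,0,0,0,0],
    [0,9,0,0,0,0,0]
  ]
}}

```text
clock: 5.98
position: [0.5666, -0.1056, 0.234]
ee_rot: [0.001, 1.571, -0.0]
force: [1.2, 2.9, 12.6]
width: 0.01
```

>>> {"method": "arm_command", "body": {
  "motion": [
    [0,2,0,0,0,0,0],
    [0,2,0,0,0,0,0]
  ]
}}

```text
clock: 6.22
position: [0.5667, -0.1053, 0.2314]
ee_rot: [0.001, 1.57, 0.0]
force: [-3.4, 4.8, 25.8]
width: 0.003
```

>>> {"method": "arm_command", "body": {
  "motion": [
    [0,1,0,0,0,0,0],
    [0,-25,0,0,0,0,0],
    [0,-25,0,0,0,0,0],
    [0,-25,0,0,0,0,0],
    [0,-19,0,0,0,0,0]
  ]
}}

```text
clock: 6.85
position: [0.566, -0.1055, 0.3241]
ee_rot: [0.001, 1.572, -0.0]
force: [-0.6, 0.1, -0.2]
width: 0.004
```

>>> {"method": "arm_command", "body": {
  "motion": [
    [0,0,0,0,0,0,0],
    [0,0,0,0,0,0,0],
    [0,30,0,0,0,0,0],
    [0,30,0,0,0,0,0],
    [0,28,0,0,0,0,0]
  ]
}}

```text
clock: 7.48
position: [0.5666, -0.1062, 0.2352]
ee_rot: [0.001, 1.569, -0.001]
force: [0.2, 4.3, 13.1]
width: 0.003
```

>>> {"method": "arm_command", "body": {
  "motion": [
    [0,4,0,0,0,0,0],
    [0,1,0,0,0,0,0],
    [0,0,0,0,0,0,0]
  ]
}}

```text
clock: 7.85
position: [0.5663, -0.1061, 0.2314]
ee_rot: [0.002, 1.57, -0.001]
force: [-2.7, 1.4, 17.3]
width: 0.001
```

>>> {"method": "arm_command", "body": {
  "motion": [
    [0,-25,0,0,0,0,0],
    [0,-25,0,0,0,0,0],
    [0,-25,0,0,0,0,0],
    [0,-19,0,0,0,0,0],
    [0,0,0,0,0,0,0]
  ]
}}

```text
clock: 8.48
position: [0.5663, -0.106, 0.3251]
ee_rot: [0.001, 1.57, -0.001]
force: [-0.2, 0.2, -0.6]
width: -0.0
```

>>> {"method": "arm_command", "body": {
  "motion": [
    [0,0,0,0,0,0,0],
    [0,0,0,0,0,0,0],
    [0,30,0,0,0,0,0],
    [0,30,0,0,0,0,0],
    [0,28,0,0,0,0,0]
  ]
}}

```text
clock: 9.1
position: [0.5669, -0.1064, 0.2368]
ee_rot: [0.001, 1.569, -0.002]
force: [1.2, 3.6, 13.1]
width: 0.003
```

>>> {"method": "arm_command", "body": {
  "motion": [
    [0,4,0,0,0,0,0],
    [0,1,0,0,0,0,0],
    [0,0,0,0,0,0,0]
  ]
}}

```text
clock: 9.48
position: [0.5666, -0.1061, 0.2326]
ee_rot: [0.001, 1.57, -0.001]
force: [-0.6, -0.0, 11.2]
width: 0.003
```

>>> {"method": "arm_command", "body": {
  "motion": [
    [0,-25,0,0,0,0,0],
    [0,-25,0,0,0,0,0],
    [0,-25,0,0,0,0,0],
    [0,-19,0,0,0,0,0],
    [0,0,0,0,0,0,0]
  ]
}}

```text
clock: 10.1
position: [0.5664, -0.1061, 0.3268]
ee_rot: [0.001, 1.569, -0.001]
force: [0.1, 0.0, -0.0]
width: 0.0
```

The fourth stroke ended softly at 11 N, so I'm adding one clearly solid stroke.

>>> {"method": "arm_command", "body": {
  "motion": [
    [0,30,0,0,0,0,0],
    [0,30,0,0,0,0,0],
    [0,30,0,0,0,0,0],
    [0,7,0,0,0,0,0],
    [0,1,0,0,0,0,0]
  ]
}}

```text
clock: 10.72
position: [0.5664, -0.1063, 0.23]
ee_rot: [0.003, 1.569, -0.0]
force: [-11.5, 4.2, 45.4]
width: 0.006
```

>>> {"method": "arm_command", "body": {
  "motion": [
    [0,0,0,0,0,0,0]
  ]
}}

```text
clock: 10.85
position: [0.5663, -0.1063, 0.2302]
ee_rot: [0.002, 1.569, -0.0]
force: [-9.1, 3.6, 41.4]
width: 0.005
```

>>> {"method": "arm_command", "body": {
  "motion": [
    [0,-30,0,0,0,0,0],
    [0,-30,0,0,0,0,0],
    [0,-35,0,0,0,0,0],
    [0,-35,0,0,0,0,0],
    [91,-35,0,0,0,0,0]
  ]
}}

```text
clock: 11.48
position: [0.5658, -0.1058, 0.3928]
ee_rot: [0.001, 1.573, -0.001]
force: [1.0, -0.0, -0.1]
width: 0.069
```

```bash
python3 - <<'E'
from h import *
get_image('side');print([(np.round(d['point'],4).tolist(),round(d['p'],2)) for d in pinpoint('side','pump_pad')][:3])
plan([.44,-.37,.40],0,6)
E
```

```text
[([0.5641, -0.1026, 0.1269], 0.87), ([0.5968, 0.1252, 0.0039], 0.45)]
from [ 0.5668 -0.1065  0.3954] jaw yaw -0.08 to TCP [ 0.44 -0.37  0.4 ] total rot [-0.08  0.24  0.02]
[-0.8, -44.0, -21.1, -0.0, 0.0, 0.0]
[-0.8, -43.9, -21.1, -0.0, 0.0, 0.0]
[-0.8, -43.9, -21.1, -0.0, 0.0, 0.0]
[-0.8, -43.9, -21.1, -0.0, 0.0, 0.0]
[-0.8, -43.9, -21.1, -0.0, 0.0, 0.0]
[-0.8, -43.9, -21.1, -0.0, 0.0, 0.0]
```

>>> {"method": "arm_command", "body": {
  "motion": [
    [91,-0.8,-44,-21.1,0,0,0],
    [91,-0.8,-43.9,-21.1,0,0,0],
    [91,-0.8,-43.9,-21.1,0,0,0],
    [91,-0.8,-43.9,-21.1,0,0,0],
    [91,-0.8,-43.9,-21.1,0,0,0]
  ]
}}

```text
clock: 12.2
position: [0.4594, -0.3264, 0.3953]
ee_rot: [0.002, 1.573, 0.0]
force: [1.3, 0.3, -0.8]
width: 0.698
```

>>> {"method": "arm_command", "body": {
  "motion": [
    [91,-0.8,-43.9,-21.1,0,0,0],
    [91,0,0,0,0,0,0],
    [91,0,0,0,0,0,0],
    [91,0,0,0,0,0,0]
  ]
}}

```text
clock: 12.7
position: [0.44, -0.368, 0.397]
ee_rot: [0.0, 1.572, 0.002]
force: [-1.0, 0.0, 0.1]
width: 0.987
```

```bash
python3 - <<'E'
from h import *
print(arm.observe()['position'],yaw(),arm.observe()['clock'])
im,T=wristcam(); save('e',im['frame']); C=cloud(im,T); np.savez('e.npz',C=C,f=im['frame'],T=T,K=im['K'])
for t in ['rack','shaft_head','shaft','tube1','jar']:
    print(t,[(np.round(d['point'],4).tolist(),round(d['p'],2)) for d in pinpoint('wrist',t)][:3])
near=np.hypot(C[...,0]-.466,C[...,1]+.314)<.04
m=near&(abs(C[...,2]-.123)<.006)
print(m.sum(),np.median(C[m][:,2]),cv2.minAreaRect((C[m][:,:2]*1000).astype(np.float32)))
hsv=cv2.cvtColor(im['frame'],cv2.COLOR_RGB2HSV)
r=near&(C[...,2]>.11)&(hsv[...,1]>120)&((hsv[...,0]<8)|(hsv[...,0]>172))
print(r.sum(),C[r].mean(0) if r.any() else 0); p=C[r][:,:2]; 
u,s,v=np.linalg.svd(p-p.mean(0),full_matrices=False); print('stripe dir',np.degrees(np.arctan2(v[0,1],v[0,0])))
E
```

```text
[ 0.44002521 -0.36801955  0.3970174 ] 0.05 12.7
rack []
shaft_head [([0.4742, -0.21, 0.0528], 0.89), ([0.3524, -0.3187, 0.0552], 0.83), ([0.4617, -0.3152, 0.0982], 0.76)]
shaft [([0.3556, -0.3207, -0.0004], 0.85), ([0.4711, -0.2103, -0.0015], 0.8), ([0.4622, -0.3131, 0.0145], 0.79)]
tube1 [([0.5177, -0.4259, 0.0019], 0.85)]
jar [([0.5781, -0.2571, -0.0033], 0.85)]
1860 0.1232610304359858 ((464.4396667480469, -312.2024841308594), (29.989198684692383, 30.345462799072266), 82.3669662475586)
156 [ 0.47102097 -0.31248972  0.12970935]
stripe dir -31.490704021256402
```

View pics/e.png

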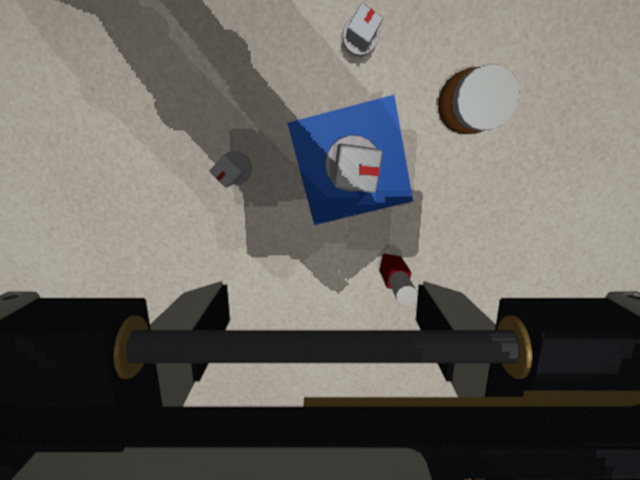

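The head sits at about (360,168) in the picture. Its stripe runs to image right, so the key yaw is about -7.6°. It's the large shaft, in the blue rack.

```bash
python3 - <<'E'
from h import *
plan([.4644,-.3125,.32],-7.6,2)
E
```

```text
from [ 0.4395 -0.3689  0.398 ] jaw yaw -0.02 to TCP [ 0.4644 -0.3125  0.32  ] total rot [ 7.58  0.01 -0.  ]
[39.0, 28.2, 12.4, 3.8, 0.0, -0.0]
[39.0, 29.0, 10.5, 3.8, 0.0, -0.0]
```

>>> {"method": "arm_command", "body": {
  "motion": [
    [91,39,28.2,12.4,3.8,0,0],
    [91,39,29,10.5,3.8,0,0],
    [91,0,0,0,0,0,0],
    [91,0,0,0,0,0,0]
  ]
}}

```text
clock: 13.5
position: [0.4642, -0.3134, 0.3204]
ee_rot: [0.104, 1.568, -0.105]
force: [0.0, -0.7, 0.5]
width: 0.988
```

```bash
python3 - <<'E'
from h import *
plan([.4644,-.3125,.2575],-7.6,2)
E
```

```text
from [ 0.4642 -0.3134  0.3204] jaw yaw -7.63 to TCP [ 0.4644 -0.3125  0.2575] total rot [-0.03  0.02  0.05]
[31.5, 0.5, 0.0, -0.0, 0.0, 0.0]
[31.5, 0.5, 0.1, -0.0, 0.0, 0.0]
```

>>> {"method": "arm_command", "body": {
  "motion": [
    [91,31.5,0.5,0,0,0,0],
    [91,31.5,0.5,0,0,0,0],
    [91,0,0,0,0,0,0],
    [60,0,0,0,0,0,0],
    [20,0,0,0,0,0,0]
  ],
  "newtons": 45
}}

```text
clock: 14.12
position: [0.4646, -0.3126, 0.2585]
ee_rot: [0.104, 1.566, -0.106]
force: [0.2, 0.1, -0.5]
width: 0.826
```

>>> {"method": "arm_command", "body": {
  "motion": [
    [20,0,0,0,0,0,0],
    [20,0,0,0,0,0,0],
    [20,0,0,0,0,0,0],
    [20,0,0,0,0,0,0],
    [20,0,0,0,0,0,0]
  ]
}}

```text
clock: 14.75
position: [0.4643, -0.3119, 0.2569]
ee_rot: [0.105, 1.568, -0.105]
force: [-1.9, -0.3, 0.6]
width: 0.327
```

>>> {"method": "arm_command", "body": {
  "motion": [
    [20,-30,0,0,0,0,0],
    [20,-45,0,0,0,0,0],
    [20,-45,0,0,0,0,0],
    [20,-45,0,0,0,0,0],
    [20,0,0,0,0,0,0]
  ]
}}

```text
clock: 15.38
position: [0.4645, -0.3127, 0.4248]
ee_rot: [0.104, 1.563, -0.107]
force: [0.6, -0.3, -3.3]
width: 0.323
```

```bash
python3 - <<'E'
from h import *
s=arm.observe(); print(s['width'],s['force'],s['ft_torque'])
im,T=wristcam(); C=cloud(im,T); f=im['frame']; np.savez('f.npz',C=C,f=f,T=T)
P=np.array(s['position']); print(T[:3,3],P)
print([(np.round(d['point'],4).tolist(),round(d['p'],2)) for d in pinpoint('wrist','shaft_head')][:3], P-[0,0,.159])
b=get_image('side'); save('f2',b['frame']); print([(np.round(d['point'],4).tolist(),round(d['p'],2)) for d in pinpoint('side','shaft_head')][:3])
save('f',np.hstack([f[200:440,120:520],cv2.resize(b['frame'][200:380,250:450],(400,360))[60:300]]))
plan([.619,.1515,.42],-1,10)
E
```

```text
0.3233154477181315 [ 0.59392613 -0.33278458 -3.31138271] [-0.10522284  0.07190036 -0.05775691]
[ 0.47462357 -0.2347033   0.4049676 ] [ 0.46454486 -0.31268725  0.42483328]
[([0.3536, -0.3191, 0.0523], 0.91), ([0.4649, -0.3179, 0.2682], 0.78), ([0.4746, -0.2111, 0.0545], 0.78)] [ 0.46454486 -0.31268725  0.26583328]
[([0.4642, -0.3138, 0.2633], 0.92), ([0.3601, -0.3182, 0.0539], 0.88), ([0.4719, -0.2082, 0.0515], 0.74)]
from [ 0.4639 -0.3114  0.4202] jaw yaw -7.66 to TCP [0.619  0.1515 0.42  ] total rot [-6.66 -0.16 -0.07]
[0.1, 47.9, 9.2, -0.7, -0.0, -0.0]
[0.0, 47.8, 9.8, -0.7, -0.0, -0.0]
[0.0, 47.7, 10.3, -0.7, -0.0, -0.0]
[0.0, 47.6, 10.9, -0.7, -0.0, -0.0]
[0.0, 47.5, 11.4, -0.7, -0.0, -0.0]
[0.0, 47.3, 12.0, -0.7, -0.0, -0.0]
[0.0, 47.2, 12.5, -0.7, -0.0, -0.0]
[0.0, 47.0, 13.1, -0.7, -0.0, -0.0]
[0.0, 46.9, 13.6, -0.7, -0.0, -0.0]
[0.0, 46.7, 14.2, -0.7, -0.0, -0.0]
```

View pics/f.png

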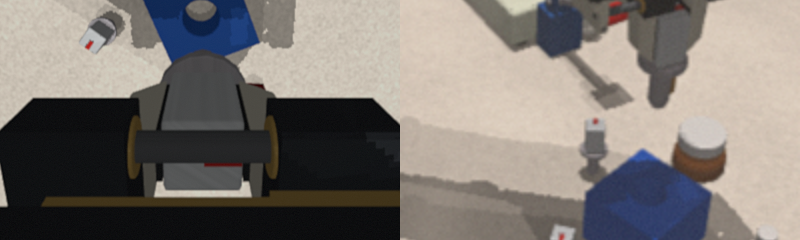

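The shaft hangs square in the jaws, stripe towards image right (+x), and the rack is empty. I'm moving to a viewpoint just before the hub.

>>> {"method": "arm_command", "body": {
  "motion": [
    [20,0,47.9,9.2,-0.7,0,0],
    [20,0,47.8,9.8,-0.7,0,0],
    [20,0,47.7,10.3,-0.7,0,0],
    [20,0,47.6,10.9,-0.7,0,0],
    [20,0,47.5,11.4,-0.7,0,0]
  ]
}}

```text
clock: 16.2
position: [0.5415, -0.0787, 0.4204]
ee_rot: [0.057, 1.573, -0.057]
force: [0.8, 0.6, -2.7]
width: 0.326
```

>>> {"method": "arm_command", "body": {
  "motion": [
    [20,0,47.3,12,-0.7,0,0],
    [20,0,47.2,12.5,-0.7,0,0],
    [20,0,35,15,-0.7,0,0],
    [20,0,0,14,-0.7,0,0],
    [20,0,0,0,-0.3,0,0]
  ]
}}

```text
clock: 16.82
position: [0.6033, 0.0454, 0.4204]
ee_rot: [0.014, 1.573, -0.016]
force: [-0.4, -0.4, -3.2]
width: 0.33
```

>>> {"method": "arm_command", "body": {
  "motion": [
    [20,0,0,0,0,0,0],
    [20,0,0,0,0,0,0],
    [20,0,0,0,0,0,0]
  ]
}}

```text
clock: 17.2
position: [0.6026, 0.0454, 0.4221]
ee_rot: [0.016, 1.571, -0.015]
force: [-0.7, 0.3, -3.5]
width: 0.324
```

```bash
python3 - <<'E'
from hub import *
print(arm.observe()['position'],yaw(),arm.observe()['clock'],arm.observe()['width'])
im,T=wristcam(); C=cloud(im,T); hub(C,im['frame'],'g'); print(arm.observe()['position'])
save('g',im['frame'])
print([(np.round(d['point'],4).tolist(),round(d['p'],2)) for d in pinpoint('wrist','hub_mouth')][:3])
near=np.hypot(C[...,0]-.619,C[...,1]-.151)<.04
h=near&(abs(C[...,2]-.118)<.003); p=C[h][:,:2]*1000; q=p-p.mean(0)
k=np.hypot(*q.T); print('mean',p.mean(0), (k>23).sum())
E
```

```text
[0.60264807 0.04542546 0.42209363] -1.12 17.2 0.32412495204648795
g circle [619.1 152.4] 26.6 ztop 0.1182 marks [[0.6394, 0.16, 0.1191], [0.6389, 0.1438, 0.1194]]
keyway by mid -1.28083213372931 by perp -1.830696622044968 -181.83069662204497
[0.60274509 0.0455957  0.42210705]
[([0.6192, 0.1537, 0.1198], 0.72)]
mean [617.25025718 152.85350186] 848
```

View pics/g.png

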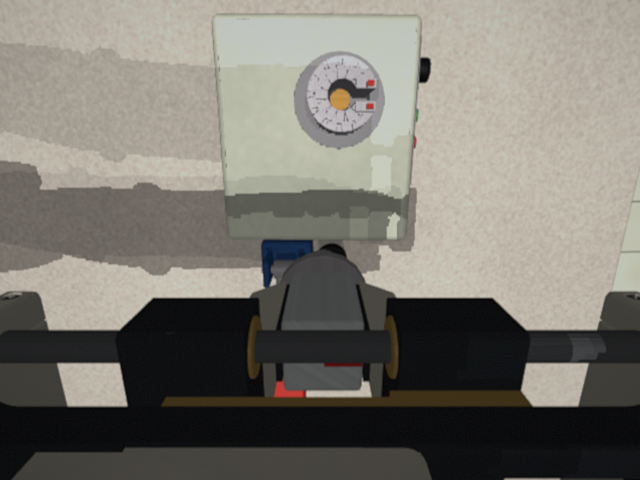

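The hub is centred at about (343,94) in the picture, with the keyway marks on the right at (371,83) and (370,106). That gives a centre of (0.619, 0.152) and a keyway yaw of about -1.4°.

```bash
python3 - <<'E'
from h import *
plan([.6191,.1520,.385],-1.4,3)
E
```

```text
from [0.6028 0.0457 0.4221] jaw yaw -1.09 to TCP [0.6191 0.152  0.385 ] total rot [ 0.31  0.01 -0.02]
[12.4, 35.5, 4.8, 0.1, 0.0, -0.0]
[12.4, 35.5, 4.7, 0.1, 0.0, -0.0]
[12.4, 35.5, 4.6, 0.1, 0.0, -0.0]
```

>>> {"method": "arm_command", "body": {
  "motion": [
    [20,0,35.5,4.8,0.1,0,0],
    [20,12.4,35.5,4.7,0.1,0,0],
    [20,24,35.5,4.6,0.1,0,0],
    [20,0,0,0,0,0,0],
    [20,0,0,0,0,0,0]
  ]
}}

```text
clock: 17.92
position: [0.6193, 0.1517, 0.3856]
ee_rot: [0.018, 1.571, -0.019]
force: [0.2, -0.0, -2.5]
width: 0.321
```

```bash
python3 - <<'E'
from h import *
s=arm.observe(); print(s['force'],s['ft_torque'])
plan([.6191,.1520,.370],-1.4,1)
E
```

```text
[ 0.21292758 -0.0117241  -2.48813984] [-0.12773185  0.07731819 -0.01393591]
from [0.6193 0.1517 0.3856] jaw yaw -1.37 to TCP [0.6191 0.152  0.37  ] total rot [0.03 0.   0.04]
[15.6, 0.3, -0.2, 0.0, 0.0, 0.0]
```

>>> {"method": "arm_command", "body": {
  "motion": [
    [20,15,0.3,-0.2,0,0,0],
    [20,10,0,0,0,0,0],
    [20,8,0,0,0,0,0],
    [20,0,0,0,0,0,0]
  ]
}}

```text
clock: 18.42
position: [0.6189, 0.1522, 0.3517]
ee_rot: [0.019, 1.572, -0.019]
force: [-0.4, 0.0, -2.2]
width: 0.321
```

Tip in the bore with no side load. Next, past the key entry level.

>>> {"method": "arm_command", "body": {
  "motion": [
    [20,4,0,0,0,0,0],
    [20,4,0,0,0,0,0],
    [20,4,0,0,0,0,0],
    [20,0,0,0,0,0,0]
  ]
}}

```text
clock: 18.92
position: [0.6189, 0.1525, 0.3402]
ee_rot: [0.019, 1.571, -0.019]
force: [0.3, -1.2, -3.1]
width: 0.323
```

The key is in the keyway, 8 mm below the blocked level, with almost no force. I'm pressing on against the spring.

>>> {"method": "arm_command", "body": {
  "motion": [
    [20,6,0,0,0,0,0],
    [20,6,0,0,0,0,0],
    [20,6,0,0,0,0,0],
    [20,5,0,0,0,0,0],
    [20,3,0,0,0,0,0]
  ],
  "newtons": 60
}}

```text
clock: 19.55
position: [0.619, 0.1524, 0.3148]
ee_rot: [0.019, 1.571, -0.019]
force: [-4.0, -0.7, 5.7]
width: 0.326
```

>>> {"method": "arm_command", "body": {
  "motion": [
    [20,3,0,0,0,0,0],
    [20,0,0,0,0,0,0]
  ]
}}

```text
clock: 19.8
position: [0.619, 0.1523, 0.3122]
ee_rot: [0.019, 1.571, -0.019]
force: [-4.5, -0.8, 7.0]
width: 0.326
```

>>> {"method": "arm_command", "body": {
  "motion": [
    [20,2,0,0,0,0,0],
    [20,0,0,0,0,0,0]
  ]
}}

```text
clock: 20.05
position: [0.619, 0.1523, 0.3104]
ee_rot: [0.019, 1.571, -0.018]
force: [-5.1, -0.2, 9.1]
width: 0.324
```

>>> {"method": "arm_command", "body": {
  "motion": [
    [20,2,0,0,0,0,0],
    [20,0,0,0,0,0,0]
  ]
}}

```text
clock: 20.3
position: [0.6189, 0.1522, 0.31]
ee_rot: [0.02, 1.57, -0.018]
force: [-10.2, -0.7, 22.9]
width: 0.323
```

>>> {"method": "arm_command", "body": {
  "motion": [
    [20,0,0,0,0,0,0],
    [20,0,0,0,0,0,0],
    [20,0,0,0,0,0,0]
  ]
}}

```text
clock: 20.68
position: [0.6189, 0.1522, 0.31]
ee_rot: [0.02, 1.57, -0.018]
force: [-9.8, -0.5, 23.2]
width: 0.327
```

```bash
python3 - <<'E'
from h import *
b=get_image('side'); 
for t in ['shaft_head','pump_pad','beaker','jar','tube1']: print(t,[(np.round(d['point'],4).tolist(),round(d['p'],2)) for d in pinpoint('side',t)][:3])
im,T=wristcam()
save('k',np.hstack([cv2.resize(b['frame'][150:270,250:370],(400,400)),cv2.resize(im['frame'][180:480,170:470],(400,400))]))
s=arm.observe(); print(s['position'],s['force'],s['width'],s['clock'])
E
```

```text
shaft_head [([0.6186, 0.1503, 0.1515], 0.86), ([0.4728, -0.2101, 0.0529], 0.62), ([0.3583, -0.3187, 0.0545], 0.54)]
pump_pad [([0.5678, -0.1033, 0.1268], 0.63)]
beaker [([0.5425, 0.3873, 0.0025], 0.98), ([0.5788, -0.2604, 0.0022], 0.48), ([0.4598, 0.381, -0.0026], 0.33)]
jar [([0.5813, -0.2608, 0.0008], 0.88)]
tube1 [([0.5127, -0.4237, 0.0012], 0.93), ([0.4585, 0.3801, -0.0037], 0.67)]
[0.61891135 0.1521817  0.31006774] [-10.80201129  -1.07783989  22.40431191] 0.3229601944322418 21.025
```

View pics/k.png

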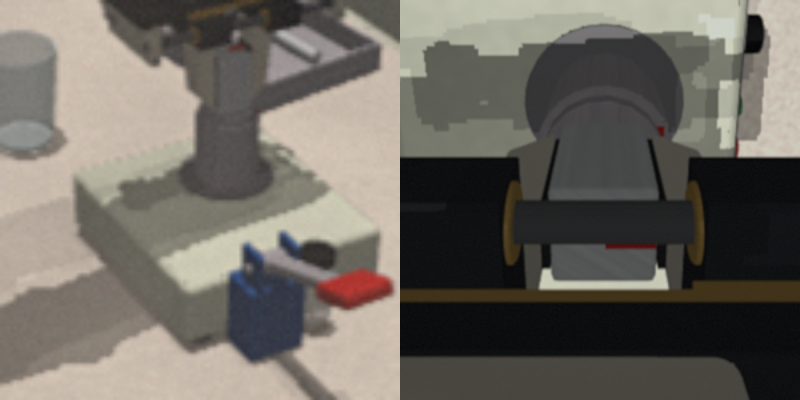

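The left crop shows the collar sitting on the hub at about (228,110) with no gap, and the lever back up at (355,288). Head height measures 151.5 mm against the expected 151 mm. The collar contact force is holding steady.

```bash
python3 -c "
from cell import arm
print(arm.sign_off()); print(arm.observe()['force'])"
```

```text
the job is handed in; nothing more can be done
None
the job is handed in; nothing more can be done
```

The job is done and handed in at about 21 s of the 58 s allowed. The gripper still holds the shaft pressed home, with the grip set to 60 N.

- **Pump lever:** I gave it five strokes, and it was fully released above its rest height after each one. Four of them clearly reached the stop, ending at 42, 26, 17 and 45 N. The other ended about 1 mm higher at 11 N, so I don't count it.
- **Stop force:** The fingertips pushed with just over 40 N at the stop on the first and last strokes, 42 and 45 N. The 40 N limit is stated for the arm and the gripper's body. Only the fingertips should have been touching the pad, but I did not check a picture at the stop itself.
- **Shaft:** I took it from the blue rack by its square head and lined it up with the keyway at about -1.4°. The key slipped in with almost no force.
- **Last checks:**
  - The shaft head is at 151.5 mm by the side camera, against 151 mm expected when home.
  - The upward push on the tool is steady at 22–23 N, up from 9 N on the spring alone, so the collar is on the hub.
  - The lever is back at rest.
  - The beaker, jar and both tubes are within about 5 mm of their first measured positions, close to the 4 mm measuring error.

No final check failed.

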